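# Release the pressure cap of the coolant tank and lock it in its holder

### The job

Take the pressure cap off the coolant tank so that it can be topped up: turn the cap anticlockwise to its first stop without pressing it, then press it down and turn on past the stop until it is released, and lift it off. Set the cap down the right way up in the low-walled cap holder, then swing the holder's keeper bar shut across the open front until it snaps into its catch. Leave the beaker, the dropper bottle and the film roll standing where they are.

Things in the scene. Friction and masses are not known exactly. Their poses are not given: they have to be found in the camera images.
- tank: White plastic coolant tank, fixed, 130 x 130 x 75 mm, a steel neck in the middle of its lid; origin under its centre on the worktop, z up along the neck's axis. Cap angle = yaw of the cap minus yaw of the tank: starts from -1.4 to -1.1 rad (fully shut -1.55), first stop about -0.70, released from -0.15 to +0.06, end stop about +0.09. Turning anticlockwise opens.
- neck (a point): Centre of the top of the neck's flange (55 mm across), 100 mm above the tank's origin. The cap's two tabs hook under the flange; notches in it along the tank's +x and -x let them out. A sprung brass fill valve in the neck pushes the cap up: 7 N as it starts, 11 N pressed to the bottom. Released, the cap rises 5 mm on it; lifted more than 12 mm it is clear.
- stop_mark (a point): Single raised dark rib on the tank's lid, 46 mm from the neck's axis: the cap's +x pointer stands here at the first stop (cap angle -0.70). There a 4 mm tooth under the flange blocks the tabs and does not yield to turning. With the cap pressed down 5 to 6 mm (bottom at 6) the tabs pass under it; keep it pressed until past -0.3.
- open_mark (a point): Middle of a pair of raised dark ribs on the tank's lid, 46 mm from the neck's axis along the tank's +x: the cap's +x pointer stands here when released (cap angle 0). A like set of marks lies opposite, half a turn round, for the -x pointer.
- cap: Black round pressure cap, loose, 50 to 100 g, 65 mm across (73 over two pointers at +x and -x), 42 mm high. Origin: centre of its skirt's underside, 91 mm above the tank's origin at the start; z up, x along an upright finger bar 50 x 14 mm (x, y) that stands on the flat disc from 20 to 42 mm. Take it by the bar, fingers across y, tips just above the disc; the tips may push on the disc.
- holder: Aluminium cap holder, fixed, plate 116 x 138 mm, 5 mm thick; origin on the worktop under the middle of the space for the cap, x from the open front to the back wall. Walls (top 18 mm above the worktop) at the back and both sides leave a space 92 mm wide and deep, open at the front (-x), where the keeper bar swings.
- nest (a point): Middle of the holder's floor, 5 mm above the worktop: where the cap's origin should come to rest, within 16 mm each way along the holder's x and y. Axes as the holder's.
- keeper (a joint): Angle of the keeper bar, rad: 0 shut across the holder's front, grows as its free end swings out to the front (-x); starts 0.8 to 1.2, at most 1.4. Turns level, stays where left (slight friction). Over the last 0.1 rad it pushes a sprung ball aside (about 3 N at its end); past 0.045 it snaps and is kept at 0; left short of that it springs back to 0.08 to 0.1.
- keeper_hinge (a point): Top of the keeper bar's upright hinge at the front left corner of the holder, 17 mm above the worktop, in the holder's frame x -49.5 mm, y +56 mm. Seen from above the bar closes anticlockwise.
- keeper_knob (a point): Top centre of the round upright black handle on the keeper bar, 11 mm thick, from 16 to 50 mm above the worktop, 80 mm from the hinge. The steel bar is 103 mm long, 7 mm wide, its top 16.5 mm above the worktop. With the bar shut the handle is at x -49.5 mm, y -24 mm in the holder's frame.
- beaker: 100 ml clear beaker, 53 x 59 x 68 mm, loose bystander; origin under its centre.
- dropper: Brown dropper bottle with black cap, 30 mm across, 75 mm high, loose bystander; origin under its centre.
- film: White roll of sealing film standing on end, 62 mm across, 50 mm high, loose bystander; origin under its centre.
Mind the look-alikes: they are no part of the job. Of the things like the cap, leave any that is yellow; of the rest the smaller one is meant.

How it is judged:
On the way, in this order (a step that is already met when the one before it is completed fails the run):
1. the cap is turned to its first stop, not pressed (angle between the x axis of cap and the x axis of tank, either way round between 0.5 and 0.82 rad and z of cap in the frame of tank between 0.0885 and 0.094 m and horizontal distance between cap and tank below 0.006 m), for 0.15 s.
2. the cap is pressed down (z of cap in the frame of tank below 0.0875 m and horizontal distance between cap and tank below 0.006 m), for 0.05 s.
3. the cap is turned past the stop to its released position on the neck (angle between the x axis of cap and the x axis of tank, either way round below 0.25 rad and z of cap in the frame of tank below 0.115 m and horizontal distance between cap and tank below 0.006 m), for 0.1 s.
4. the cap stands in the holder with the keeper bar still open (x of cap in the frame of nest between -0.016 and 0.016 m and y of cap in the frame of nest between -0.016 and 0.016 m and z of cap in the frame of nest between -0.004 and 0.004 m and angle between cap's own z axis and vertical below 0.1 rad and value of joint keeper above 0.15 rad), for 0.2 s.
At the end, for the whole second after the job is handed in: The cap stands upright (within 0.1 rad) on the holder's floor (within 4 mm), within 16 mm of the middle along both of the holder's axes, at rest and released, and the keeper bar is shut in its catch (within 0.03 rad of 0) (x of cap in the frame of nest between -0.016 and 0.016 m and y of cap in the frame of nest between -0.016 and 0.016 m and z of cap in the frame of nest between -0.004 and 0.004 m and angle between cap's own z axis and vertical below 0.1 rad and value of joint keeper between -0.03 and 0.03 rad and linear speed of cap below 0.02 m/s); the robot touches nothing.
It fails at once if the beaker is pushed more than 25 mm or tipped (distance of beaker from where it was at the start of the episode above 0.025 m or angle between beaker's own z axis and vertical above 0.4 rad).
It fails at once if the dropper bottle is pushed more than 25 mm or tipped (distance of dropper from where it was at the start of the episode above 0.025 m or angle between dropper's own z axis and vertical above 0.4 rad).
It fails at once if the film roll is pushed more than 25 mm or tipped (distance of film from where it was at the start of the episode above 0.025 m or angle between film's own z axis and vertical above 0.4 rad).
It also fails if it takes over 62 s, if anything falls off the work surface, if the arm or the gripper's body presses on something with over 40 N, if the wrist force passes 120 N, or if a joint passes its speed limit or range.

### The arm

A 7-joint arm with a two-finger parallel gripper is mounted at the origin on the work surface; the furniture and walls round the work are solid. World frame = base frame: x ahead of the robot, y to its left, z up, the work surface at z = 0. Lengths are in m, angles in rad, forces in N, time in s.
With the tool pointing down it reaches from about 0.4 to 0.85 m from the base axis. Payload 10.4 kg.
Tool frame: the origin (TCP) lies on the centre line of the jaws, within the pads' length; the fingertips stand 22 mm ahead of it and the grasp point (between the pads) lies 3 mm ahead of it; z points along the fingers, y is the direction in which the jaws open and shut (so a half turn about z gives the same grasp; the last joint's range is limited). The gripper opens to 85 mm and grips with 20 to 120 N. Pads are 22 mm wide; open, the fingers measure 114 mm over their backs; the gripper's body (76 mm by 85 mm) begins 54 mm behind the grasp point. The pads swing forward as they close: fully open they stand 13 mm farther back than shut.
Start: joints at [-1.255, 0.332, -0.065, 1.46, 0.022, 1.35, -0.088], TCP at [0.208, 0.589, 0.253] pointing down, gripper open.
Joint ranges: [-2.6, 2.6], [-0.5, 2.12], [-1.47, 1.34], [0.16, 2.42], [-1.27, 4.41], [0.06, 2.06], [-2.6, 2.6]. Speed limits (rad/s): [2.22, 2.22, 2.79, 2.79, 3.14, 3.14, 3.14].

### API

Orientations are given as a unit quaternion [x, y, z, w].
In Python, from workcell import manip gives the robot as it stands. The module is installed in compiled form; this text tells all that it offers.
- The arm moves only by the shell command python3 -m crank 'ROWS' [FORCE]. ROWS is JSON, a list of rows, each a list of 3 entries, a list of its own where there are three numbers: the opening, from -1 (shut) to 1 (fully open), then the shift along the tool's x, y, z normalised to -1 to 1, where 1 is 80 mm, then the turn, a rotation vector about the tool's x, y, z normalised to -1 to 1, where 1 is pi/4 rad. In form: [[jaw, [tx, ty, tz], [ax, ay, az]], ...]. A call has exactly 5 rows; each row shifts and turns the commanded pose from where the row before left it, along the tool's axes as they then stand; what a row does not reach is not made up. A row lasts 1/10 s, in which the tool goes at most 50 mm and 8.59 degrees, less where a joint would pass 70% of its speed; a pose out of reach is approached as far as the arm can. A call with a number of a shift or a turn outside -1 to 1 is refused whole. A call with a gripper value outside its range is refused whole. The fingers move at their own pace and stop on an object; FORCE is the grip in N (left out, the last holds). Time passes only in rows, so rows that do not move let the fingers close, or fill a call up. It gives the time, the measured TCP pose, the force and the opening at its end, in the units of the state.
- manip.get_obs(): the state, without advancing time (a new reading comes with each control period).
- manip.camera(name): name is "scene" or "top" or "wrist"; returns the picture (480x640x3 uint8, blue, green, red); there is no depth.
- manip.camera_info(name): a dict with "K" (3x3 intrinsics, pixels), "k1" (the pictures are not rectified: a ray, as slopes to the right and down, at radius r is drawn at 1 + k1 r^2 times it, then the intrinsics apply), "camera_from_world" (4x4, takes a point from world to camera coordinates); the wrist camera has in their place "mount" (4x4, takes a point from camera to tool coordinates, whose origin is the TCP and whose axes are the flange's). Camera axes: x right, y down, z forward; pixel columns grow to the right and rows downward; lengths in m; the calibration is good to about 2 mm. A picture is of the moment at which its call begins: read the wrist's pose just before it. camera_info takes no time and is no camera call.
- manip.hand_in(): hands the job in, once; it reports no verdict.
The state is a dict: "clock": time; "joint_pos": joint angles; "joint_velocities": joint speeds; "tau": joint torques, N m; "position": TCP position; "ee_rot": TCP orientation; "ft_force": force on the tool from outside, world axes, zero at the start; "torque": the same for the moment, N m; "grip_width": opening from 0.0 (shut) to 1.0 (fully open).
Only numpy, scipy, OpenCV 4.12 (cv2) and the standard library are available. Lean on these libraries where they do the work, as an engineer would, in place of code of your own. Each camera call takes 0.05 s, during which the arm holds its last target.

## Working session

There is one attempt and no reset: what is moved stays moved. The work goes in short steps, Python scripts to look and compute and a shell command to move; the robot and the scene stay as the last step left them, time stands still between calls to the robot, and variables do not carry over. Pictures are saved under pics/ and viewed, and the job is handed in when it is done.

```bash
mkdir -p pics; ls
python3 - <<'E'
from workcell import manip
import cv2
o=manip.get_obs()
for k,v in o.items(): print(k,v)
for n in ["scene","top"]:
    im=manip.camera(n); cv2.imwrite(f"pics/{n}0.png",im)
for n in ["scene","top","wrist"]:
    print(n,manip.camera_info(n))
E
```

```text
pics
clock 0.0
joint_pos [-1.25460247  0.33286366 -0.06467861  1.4609516   0.02156822  1.3498999
 -0.08847096]
joint_velocities [-0.00082434  0.0004382  -0.00154405 -0.00060113 -0.00154947 -0.0009974
 -0.00016627]
tau [ 9.73721967e-05 -6.25450230e+01  4.95804066e-02 -3.91603124e+01
  1.64000614e-02  9.80363286e-03  3.21760922e-05]
position [0.20760909 0.58914072 0.25251607]
ee_rot [ 1.68576537e-01  9.85688308e-01 -7.07408426e-04 -9.91646322e-05]
ft_force [ 0.02699085 -0.48973376  0.21968094]
torque [-0.01378177 -0.01181653  0.03092191]
grip_width 0.9970211079316698
scene {'K': array([[530.55857103,   0.        , 322.31986708],
       [  0.        , 530.55857103, 240.5467366 ],
       [  0.        ,   0.        ,   1.        ]]), 'k1': 0.035739278914748415, 'camera_from_world': array([[ 0.489222  , -0.87192117,  0.02037914, -0.29862136],
       [-0.36288129, -0.22474385, -0.90432703,  0.25995446],
       [ 0.79308196,  0.43502147, -0.42635352,  0.71236909],
       [ 0.        ,  0.        ,  0.        ,  1.        ]])}
top {'K': array([[455.51355314,   0.        , 324.2424589 ],
     
[... 239 characters left out ...]
14, -0.04277102,  0.5340282 ],
       [ 0.0424727 , -0.03416228, -0.9985134 ,  0.9149044 ],
       [ 0.        ,  0.        ,  0.        ,  1.        ]])}
wrist {'K': array([[404.35936633,   0.        , 313.22928443],
       [  0.        , 404.35936633, 234.28902754],
       [  0.        ,   0.        ,   1.        ]]), 'k1': -0.04581318086151423, 'mount': array([[-2.64726967e-04, -9.64632597e-01, -2.63597957e-01,
         6.70226196e-02],
       [ 9.99999902e-01, -3.49268050e-04,  2.73857985e-04,
        -6.69093029e-04],
       [-3.56238683e-04, -2.63597859e-01,  9.64632594e-01,
        -1.20643677e-01],
       [ 0.00000000e+00,  0.00000000e+00,  0.00000000e+00,
         1.00000000e+00]])}
```

View pics/scene0.png

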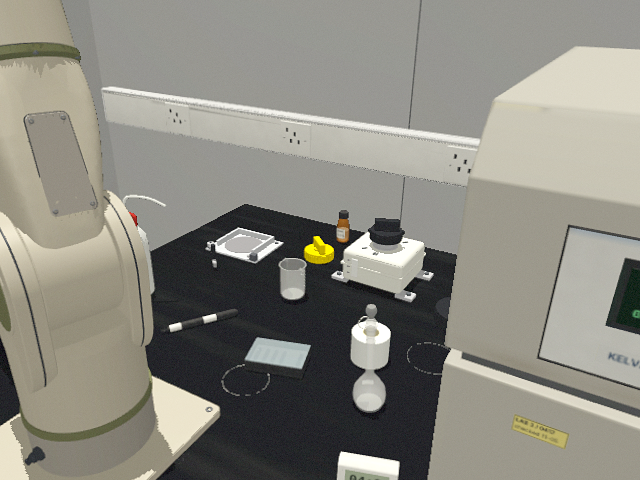

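View pics/top0.png

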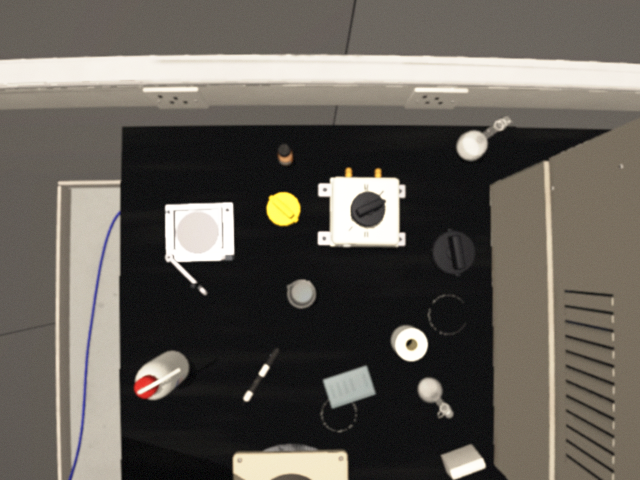

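```bash
cat > h.py <<'E'
import numpy as np, cv2
from workcell import manip
from scipy.spatial.transform import Rotation as R
def ray(name,uv,T=None):
    c=manip.camera_info(name); K=c['K']; k=c['k1']
    d=np.array([(uv[0]-K[0,2])/K[0,0],(uv[1]-K[1,2])/K[1,1]]); u=d.copy()
    for _ in range(30): u=d/(1+k*(u@u))
    if name=='wrist': M=T@c['mount']
    else: M=np.linalg.inv(c['camera_from_world'])
    return M[:3,3], M[:3,:3]@np.array([u[0],u[1],1.])
def onz(name,uv,z,T=None):
    o,d=ray(name,uv,T); return o+d*(z-o[2])/d[2]
def tri(l):
    A=np.zeros((3,3));b=np.zeros(3)
    for o,d in l:
        d=d/np.linalg.norm(d);P=np.eye(3)-np.outer(d,d);A+=P;b+=P@o
    p=np.linalg.solve(A,b); return p,[np.linalg.norm((np.eye(3)-np.outer(d,d)/(d@d))@(p-o)) for o,d in l]
def tcp(o=None):
    o=o or manip.get_obs();T=np.eye(4);T[:3,:3]=R.from_quat(o['ee_rot']).as_matrix();T[:3,3]=o['position'];return T
def proj(name,p,T=None):
    c=manip.camera_info(name);K=c['K']
    M=c['camera_from_world'] if name!='wrist' else np.linalg.inv(T@c['mount'])
    q=M[:3,:3]@p+M[:3,3];s=q[:2]/q[2];s=s*(1+c['k1']*(s@s));return K[:2,:2]@s+K[:2,2]
E
python3 - <<'E'
import cv2
t=cv2.imread('pics/top0.png');s=cv2.imread('pics/scene0.png')
a=cv2.resize(t[165:265,310:490],None,fx=4.4,fy=4.4,interpolation=cv2.INTER_CUBIC);cv2.imwrite('pics/c1.png',a)
b=cv2.resize(t[190:310,150:270],None,fx=5,fy=5,interpolation=cv2.INTER_CUBIC);cv2.imwrite('pics/c2.png',b)
b=cv2.resize(s[205:305,325:440],None,fx=5,fy=5,interpolation=cv2.INTER_CUBIC);cv2.imwrite('pics/c3.png',b)
E
```

```text
(no output)
```

View pics/c1.png

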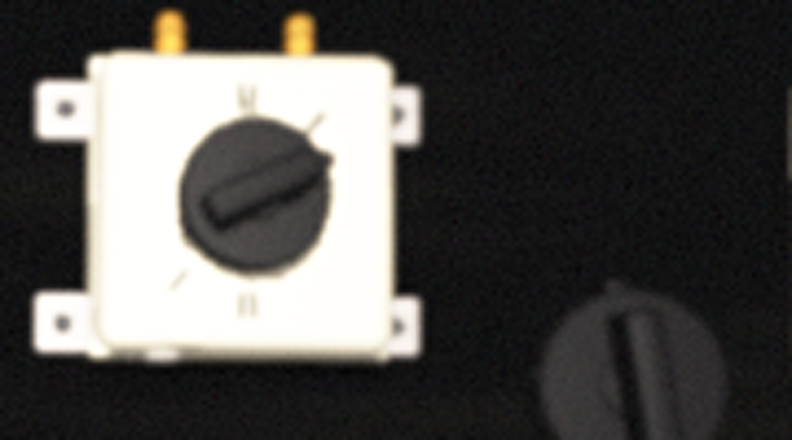

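View pics/c2.png

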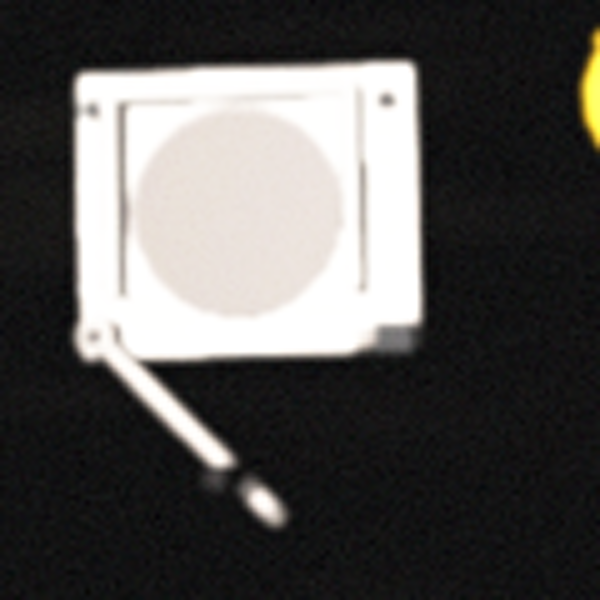

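View pics/c3.png

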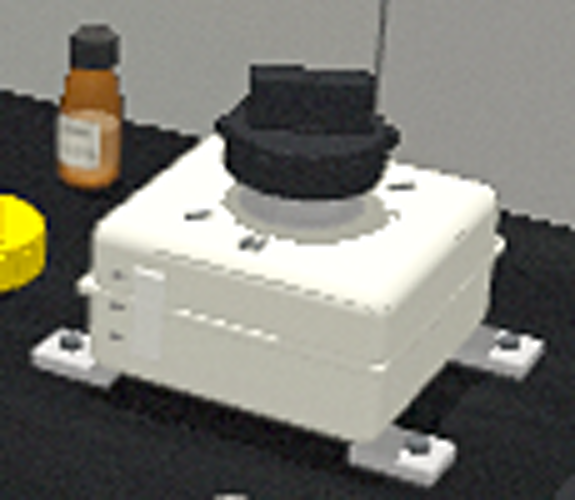

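Run:
```python
from h import *
def c1(x,y): return (310+x/4.4-.4,165+y/4.4-.4)
def c2(x,y): return (150+x/5-.4,190+y/5-.4)
for n,p,z in [('cap disc',c1(255,195),.111),('m_up',c1(246,98),.0755),('m_dn',c1(247,306),.0755),('stopA',c1(316,125),.0755),('stopB',c1(179,280),.0755),('bar end1',c1(322,160),.133),('bar end2',c1(210,208),.133),
 ('hinge',c2(95,340),.017),('knobtop',c2(215,478),.05),('disc',c2(238,213),.005),('plTL',c2(78,75),.018),('plTR',c2(415,65),.018),('plBR',c2(418,352),.005)]:
    print(n,np.round(onz('top',p,z),4))
def c3(x,y): return (325+x/5-.4,205+y/5-.4)
for a,b,n in [((253,243),(247,306),'-x marks'),((198,215),(179,280),'stopB'),((400,186),(316,125),'stopA')]:
    print(n,tri([ray('scene',c3(*a)),ray('top',c1(*b))]))
T=tcp();print(T.round(3))
for n,u in [('beaker',(302,294)),('film',(409,343)),('drop',(286,156))]: print(n,onz('top',u,.05).round(3))
```

```text
cap disc [ 0.5961 -0.1501  0.111 ]
m_up [ 0.643  -0.1515  0.0755]
m_dn [ 0.5521 -0.1506  0.0755]
stopA [ 0.631  -0.182   0.0755]
stopB [ 0.5636 -0.1212  0.0755]
bar end1 [ 0.6076 -0.1748  0.133 ]
bar end2 [ 0.5882 -0.1288  0.133 ]
hinge [0.5117 0.2412 0.017 ]
knobtop [0.4572 0.1842 0.05  ]
disc [0.5635 0.1863 0.005 ]
plTL [0.6191 0.2485 0.018 ]
plTR [0.622  0.1117 0.018 ]
plBR [0.506  0.1127 0.005 ]
-x marks (array([ 0.55224368, -0.15082515,  0.07556739]), [np.float64(0.0002670592922078574), np.float64(0.0002670592922077295)])
stopB (array([ 0.56372121, -0.12138201,  0.07560642]), [np.float64(0.00024999627976654066), np.float64(0.0002499962797665754)])
stopA (array([ 0.63098592, -0.18202629,  0.07658549]), [np.float64(0.0002472441798165937), np.float64(0.0002472441798165763)])
[[-0.943  0.332 -0.     0.208]
 [ 0.332  0.943 -0.001  0.589]
 [-0.    -0.001 -1.     0.253]
 [ 0.     0.     0.     1.   ]]
beaker [ 0.438 -0.028  0.05 ]
film [ 0.34  -0.236  0.05 ]
drop [0.709 0.002 0.05 ]
```

```bash
cat >> h.py <<'E'
def plan(target,yaw_ty=None,n=5):
    """suggest equal rows (normalised) to world target, tool-y yaw; rows: translation w/ rotation spread"""
    T=tcp();p=T[:3,3].copy();Rm=T[:3,:3].copy()
    yt=np.arctan2(Rm[1,1],Rm[0,1]);dy=0 if yaw_ty is None else (yaw_ty-yt+np.pi)%(2*np.pi)-np.pi
    goal=R.from_euler('z',dy).as_matrix()@Rm if yaw_ty is not None else Rm
    if yaw_ty is not None:
        x=np.array([-np.sin(yaw_ty),np.cos(yaw_ty),0]);y=np.array([np.cos(yaw_ty),np.sin(yaw_ty),0])
        goal=np.column_stack([x,y,[0,0,-1]])
    rv=R.from_matrix(Rm.T@goal).as_rotvec()/n
    for i in range(n):
        s=Rm.T@((np.array(target)-p)/(n-i))
        print((s/.08).round(3).tolist(),(rv/(np.pi/4)).round(3).tolist(),'mm',round(np.linalg.norm(s)*1e3,1))
        p=p+Rm@s;Rm=Rm@R.from_rotvec(rv).as_matrix()
E
python3 - <<'E'
from h import *
for uv in [(147,387),(185,372)]:
  for z in (.1,.15,.2): print(uv,z,onz('top',uv,z).round(3),proj('scene',onz('top',uv,z)).round(0))
plan([.597,-.151,.30],None,20)
E
```

```text
(147, 387) 0.1 [0.274 0.256 0.1  ] [116. 247.]
(147, 387) 0.15 [0.287 0.238 0.15 ] [125. 222.]
(147, 387) 0.2 [0.3   0.221 0.2  ] [134. 197.]
(185, 372) 0.1 [0.301 0.186 0.1  ] [155. 250.]
(185, 372) 0.15 [0.312 0.173 0.15 ] [162. 225.]
(185, 372) 0.2 [0.324 0.159 0.2  ] [169. 199.]
[-0.383, -0.355, -0.029] [0.0, 0.0, 0.0] mm 41.9
[-0.383, -0.355, -0.029] [0.0, 0.0, 0.0] mm 41.9
[-0.383, -0.355, -0.029] [0.0, 0.0, 0.0] mm 41.9
[-0.383, -0.355, -0.029] [0.0, 0.0, 0.0] mm 41.9
[-0.383, -0.355, -0.029] [0.0, 0.0, 0.0] mm 41.9
[-0.383, -0.355, -0.029] [0.0, 0.0, 0.0] mm 41.9
[-0.383, -0.355, -0.029] [0.0, 0.0, 0.0] mm 41.9
[-0.383, -0.355, -0.029] [0.0, 0.0, 0.0] mm 41.9
[-0.383, -0.355, -0.029] [0.0, 0.0, 0.0] mm 41.9
[-0.383, -0.355, -0.029] [0.0, 0.0, 0.0] mm 41.9
[-0.383, -0.355, -0.029] [0.0, 0.0, 0.0] mm 41.9
[-0.383, -0.355, -0.029] [0.0, 0.0, 0.0] mm 41.9
[-0.383, -0.355, -0.029] [0.0, 0.0, 0.0] mm 41.9
[-0.383, -0.355, -0.029] [0.0, 0.0, 0.0] mm 41.9
[-0.383, -0.355, -0.029] [0.0, 0.0, 0.0] mm 41.9
[-0.383, -0.355, -0.029] [0.0, 0.0, 0.0] mm 41.9
[-0.383, -0.355, -0.029] [0.0, 0.0, 0.0] mm 41.9
[-0.383, -0.355, -0.029] [0.0, 0.0, 0.0] mm 41.9
[-0.383, -0.355, -0.029] [0.0, 0.0, 0.0] mm 41.9
[-0.383, -0.355, -0.029] [0.0, 0.0, 0.0] mm 41.9
```

```bash
python3 -m crank '[[1,[-0.48,-0.21,-0.1],[0,0,0]],[1,[-0.48,-0.21,-0.1],[0,0,0]],[1,[-0.48,-0.21,-0.1],[0,0,0]],[1,[-0.48,-0.21,-0.1],[0,0,0]],[1,[-0.48,-0.21,-0.1],[0,0,0]]]' && python3 -m crank '[[1,[-0.48,-0.21,-0.1],[0,0,0]],[1,[-0.48,-0.21,-0.1],[0,0,0]],[1,[-0.48,-0.21,-0.1],[0,0,0]],[1,[-0.48,-0.21,-0.1],[0,0,0]],[1,[-0.48,-0.21,-0.1],[0,0,0]]]'
python3 - <<'E'
from h import *
plan([.555,-.13,.31],0.40,10)
cv2.imwrite('pics/w1.png',manip.camera('wrist'))
print(manip.get_obs()['joint_pos'])
E
```

```text
clock: 0.6
position: [0.3618, 0.445, 0.2933]
ee_rot: [0.169, 0.986, -0.0, -0.0]
ft_force: [0.8, -0.1, 0.5]
grip_width: 0.999
clock: 1.1
position: [0.5149, 0.302, 0.3334]
ee_rot: [0.169, 0.986, -0.0, -0.0]
ft_force: [1.2, -0.3, -0.5]
grip_width: 0.999
[-0.227, -0.493, 0.029] [-0.0, -0.0, 0.106] mm 43.5
[-0.267, -0.472, 0.029] [-0.0, -0.0, 0.106] mm 43.5
[-0.305, -0.448, 0.029] [-0.0, -0.0, 0.106] mm 43.5
[-0.341, -0.421, 0.029] [-0.0, -0.0, 0.106] mm 43.5
[-0.375, -0.392, 0.029] [-0.0, -0.0, 0.106] mm 43.5
[-0.406, -0.359, 0.029] [-0.0, -0.0, 0.106] mm 43.5
[-0.435, -0.324, 0.029] [-0.0, -0.0, 0.106] mm 43.5
[-0.46, -0.287, 0.029] [-0.0, -0.0, 0.106] mm 43.5
[-0.483, -0.248, 0.029] [-0.0, -0.0, 0.106] mm 43.5
[-0.501, -0.207, 0.029] [-0.0, -0.0, 0.106] mm 43.5
[-0.7588513   0.23975225  0.20254098  1.41623474 -0.04390616  1.48879095
  0.66487477]
```

View pics/w1.png

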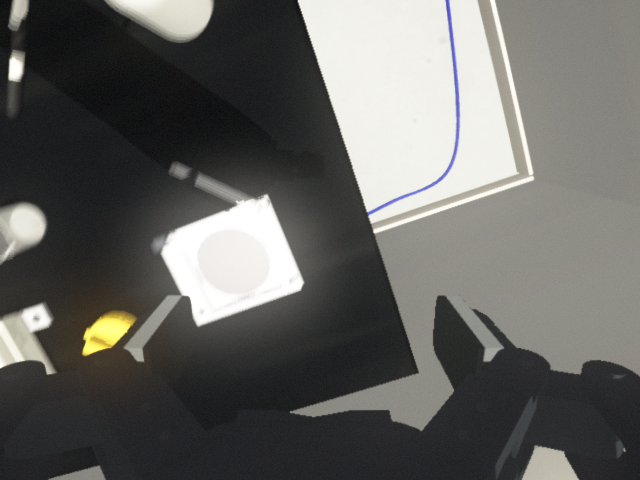

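```bash
python3 -m crank '[[1,[-0.227,-0.493,0.03],[0,0,0.106]],[1,[-0.267,-0.472,0.03],[0,0,0.106]],[1,[-0.305,-0.448,0.03],[0,0,0.106]],[1,[-0.341,-0.421,0.03],[0,0,0.106]],[1,[-0.375,-0.392,0.03],[0,0,0.106]]]' && python3 -m crank '[[1,[-0.406,-0.359,0.03],[0,0,0.106]],[1,[-0.435,-0.324,0.03],[0,0,0.106]],[1,[-0.46,-0.287,0.03],[0,0,0.106]],[1,[-0.483,-0.248,0.03],[0,0,0.106]],[1,[-0.5,-0.207,0.03],[0,0,0.106]]]'
python3 -m crank '[[1,[0,0,0],[0,0,0]],[1,[0,0,0],[0,0,0]],[1,[0,0,0],[0,0,0]],[1,[0,0,0],[0,0,0]],[1,[0,0,0],[0,0,0]]]'
python3 - <<'E'
from h import *
T=tcp();np.save('T2.npy',T)
cv2.imwrite('pics/w2.png',manip.camera('wrist'))
print(T.round(4), proj('wrist',np.array([.5973,-.1513,.111]),T))
E
```

```text
clock: 1.65
position: [0.5337, 0.0858, 0.3209]
ee_rot: [0.37, 0.929, -0.0, -0.0]
ft_force: [0.7, -1.2, -0.4]
grip_width: 1.004
clock: 2.15
position: [0.5536, -0.13, 0.309]
ee_rot: [0.554, 0.832, 0.0, -0.0]
ft_force: [0.8, -0.1, -0.8]
grip_width: 1.0
clock: 2.65
position: [0.554, -0.1273, 0.3093]
ee_rot: [0.552, 0.834, 0.0, -0.0]
ft_force: [0.2, 0.1, -0.2]
grip_width: 0.998
[[-3.909e-01  9.204e-01  0.000e+00  5.540e-01]
 [ 9.204e-01  3.909e-01  4.000e-04 -1.273e-01]
 [ 4.000e-04  2.000e-04 -1.000e+00  3.093e-01]
 [ 0.000e+00  0.000e+00  0.000e+00  1.000e+00]] [350.68456621 255.71858057]
```

View pics/w2.png

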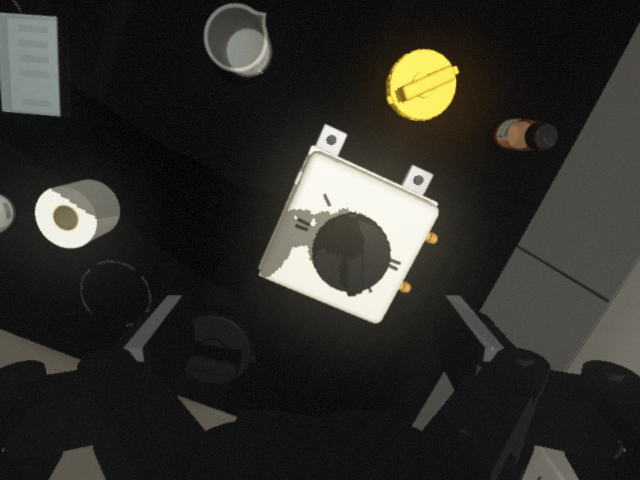

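Run:
```python
import cv2,numpy as np
t=cv2.imread('pics/w2.png')
a=cv2.resize(t[180:320,280:420],None,fx=4.2,fy=4.2,interpolation=cv2.INTER_CUBIC)
a=np.clip((a/255.)**0.45*255,0,255).astype('uint8');cv2.imwrite('pics/c4.png',a)
```

```text
(no output)
```

View pics/c4.png

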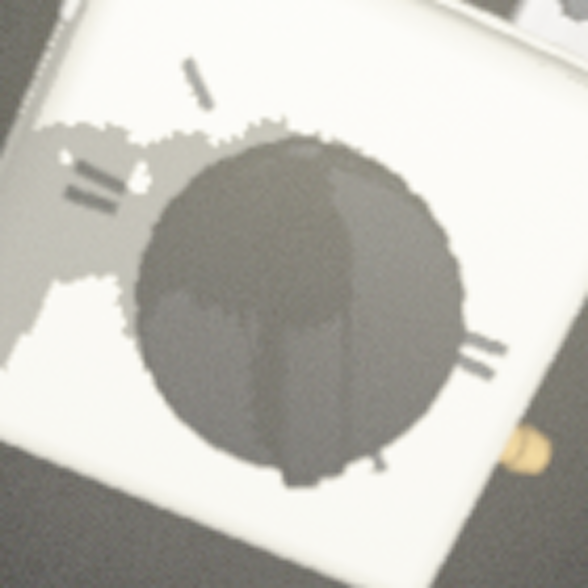

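Run:
```python
from h import *
T=np.load('T2.npy')
c=lambda x,y:(280+x/4.2-.4,180+y/4.2-.4)
P={n:onz('wrist',c(*p),z,T) for n,p,z in [('cap',(300,303),.109),('o1',(95,187),.0755),('o2',(482,354),.0755),('s1',(198,84),.0755),('s2',(378,461),.0755),('barL',(285,470),.133),('barR',(348,468),.133),('ptrB',(303,485),.1),('ptrT',(303,145),.11)]}
for k,v in P.items(): print(k,v.round(4))
d=P['o2']-P['o1'];print((P['o1']+P['o2'])/2,np.arctan2(d[1],d[0]),np.linalg.norm(d))
d=P['s2']-P['s1'];print((P['s1']+P['s2'])/2,np.arctan2(d[1],d[0])+.7,np.linalg.norm(d))
d=P['barR']-P['barL'];print(d, np.linalg.norm(d))
```

```text
cap [ 0.5966 -0.1485  0.109 ]
o1 [ 0.5524 -0.1505  0.0755]
o2 [ 0.6458 -0.1522  0.0755]
s1 [ 0.5639 -0.1213  0.0755]
s2 [ 0.6354 -0.1842  0.0755]
barL [ 0.6025 -0.1736  0.133 ]
barR [ 0.6133 -0.1686  0.133 ]
ptrB [ 0.6157 -0.1872  0.1   ]
ptrT [ 0.5837 -0.119   0.11  ]
[ 0.59913383 -0.15131185  0.0755    ] -0.018054879531791114 0.09341512348299512
[ 0.59965217 -0.15273914  0.0755    ] -0.021443144193492025 0.09530623683136694
[1.07983067e-02 4.99907756e-03 5.55111512e-17] 0.011899336314479684
```

Run:
```python
from h import *
plan([.598,-.151,.150],0.40,5)
```

```text
[-0.097, 0.078, 0.398] [0.0, -0.0, 0.0] mm 33.4
[-0.097, 0.078, 0.398] [0.0, -0.0, 0.0] mm 33.4
[-0.097, 0.078, 0.398] [0.0, -0.0, 0.0] mm 33.4
[-0.097, 0.079, 0.398] [0.0, -0.0, 0.0] mm 33.4
[-0.097, 0.079, 0.398] [0.0, -0.0, 0.0] mm 33.4
```

```bash
python3 -m crank '[[0,[-0.24,0.2,0.4],[0,0,0]],[0,[-0.245,0.193,0.4],[0,0,0]],[0,[0,0,0.4],[0,0,0]],[0,[0,0,0.4],[0,0,0]],[0,[0,0,0.39],[0,0,0]]]' 40
python3 -m crank '[[0,[0,0,0],[0,0,0]],[0,[0,0,0],[0,0,0]],[0,[0,0,0],[0,0,0]],[0,[0,0,0],[0,0,0]],[0,[0,0,0],[0,0,0]]]'
python3 - <<'E'
from h import *
T=tcp();np.save('T3.npy',T)
cv2.imwrite('pics/w3.png',manip.camera('wrist'))
cv2.imwrite('pics/s3.png',cv2.resize(manip.camera('scene')[170:320,300:450],None,fx=4,fy=4))
print(T.round(4))
E
```

```text
clock: 3.2
position: [0.5979, -0.1516, 0.1486]
ee_rot: [0.552, 0.834, -0.0, -0.0]
ft_force: [0.5, 0.6, 0.3]
grip_width: 0.498
clock: 3.7
position: [0.5985, -0.1521, 0.1514]
ee_rot: [0.553, 0.833, 0.001, 0.001]
ft_force: [-0.2, -0.3, 0.5]
grip_width: 0.499
[[-3.890e-01  9.212e-01  2.000e-03  5.985e-01]
 [ 9.212e-01  3.890e-01  1.000e-04 -1.521e-01]
 [-7.000e-04  1.900e-03 -1.000e+00  1.514e-01]
 [ 0.000e+00  0.000e+00  0.000e+00  1.000e+00]]
```

View pics/w3.png

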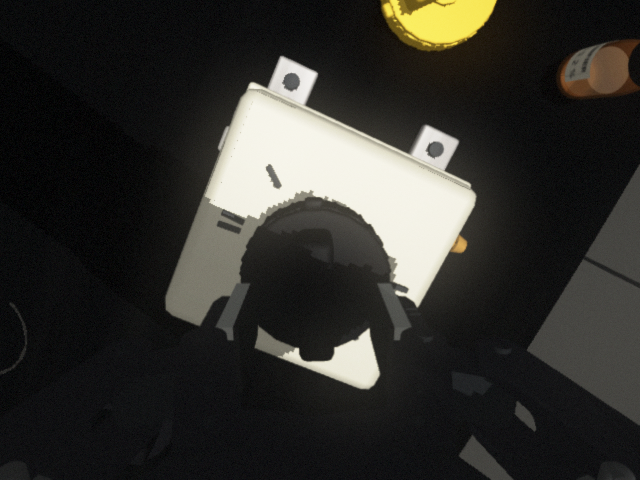

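View pics/s3.png

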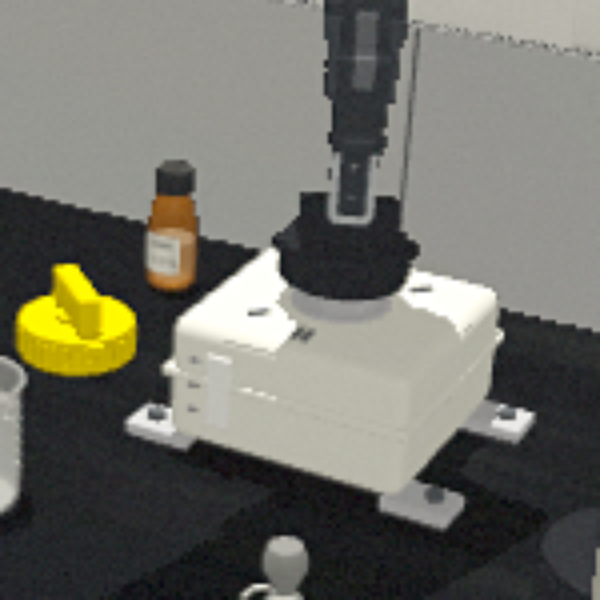

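```bash
python3 -m crank '[[0,[0,0,0.1],[0,0,0]],[0,[0,0,0.08],[0,0,0]],[0,[0,0,0],[0,0,0]],[-0.5,[0,0,0],[0,0,0]],[-0.75,[0,0,0],[0,0,0]]]' 60
python3 -m crank '[[-1,[0,0,0],[0,0,0]],[-1,[0,0,0],[0,0,0]],[-1,[0,0,0],[0,0,0]],[-1,[0,0,0],[0,0,0]],[-1,[0,0,0],[0,0,0]]]'
python3 - <<'E'
from h import *
T=tcp()
cv2.imwrite('pics/w4.png',manip.camera('wrist'))
cv2.imwrite('pics/s4.png',cv2.resize(manip.camera('scene')[180:280,330:430],None,fx=6,fy=6))
print(T.round(4),manip.get_obs()['ft_force'],manip.get_obs()['torque'])
E
```

```text
clock: 4.3
position: [0.5981, -0.152, 0.1358]
ee_rot: [0.553, 0.833, 0.0, 0.0]
ft_force: [5.7, 1.4, 1.6]
grip_width: 0.173
clock: 4.8
position: [0.5982, -0.152, 0.136]
ee_rot: [0.553, 0.833, 0.0, 0.0]
ft_force: [0.9, 0.2, 3.6]
grip_width: 0.149
[[-3.890e-01  9.212e-01  7.000e-04  5.982e-01]
 [ 9.212e-01  3.890e-01  0.000e+00 -1.520e-01]
 [-3.000e-04  7.000e-04 -1.000e+00  1.360e-01]
 [ 0.000e+00  0.000e+00  0.000e+00  1.000e+00]] [0.16392977 0.52029911 3.412579  ] [ 0.01828945 -0.21600373 -0.05331928]
```

View pics/s4.png

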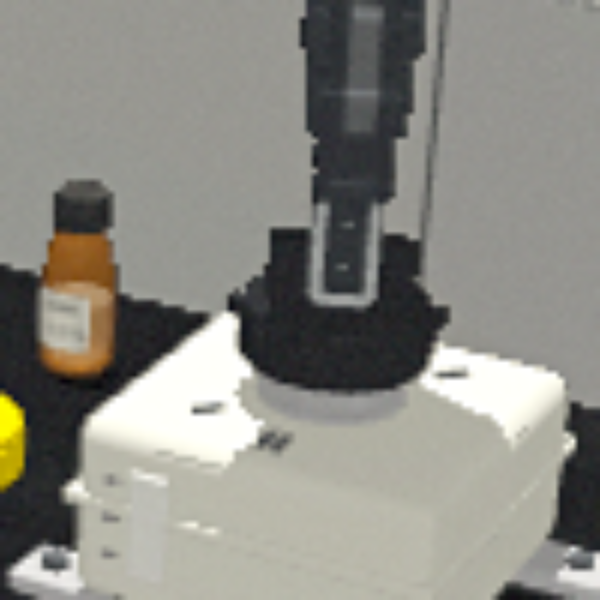

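```bash
python3 -m crank '[[-1,[0,0,0],[0,0,-0.13]],[-1,[0,0,0],[0,0,-0.13]],[-1,[0,0,0],[0,0,-0.13]],[-1,[0,0,0],[0,0,-0.13]],[-1,[0,0,0],[0,0,0]]]'
python3 -m crank '[[-1,[0,0,0],[0,0,0]],[-1,[0,0,0],[0,0,0]],[-1,[0,0,0],[0,0,0]],[-1,[0,0,0],[0,0,0]],[-1,[0,0,0],[0,0,0]]]'
python3 - <<'E'
from h import *
T=tcp();np.save('T5.npy',T)
cv2.imwrite('pics/w5.png',manip.camera('wrist'))
cv2.imwrite('pics/s5.png',cv2.resize(manip.camera('scene')[180:280,330:430],None,fx=6,fy=6))
print(T.round(4),np.arctan2(T[1,1],T[0,1]),manip.get_obs()['ft_force'],manip.get_obs()['torque'])
E
```

```text
clock: 5.4
position: [0.5981, -0.1518, 0.136]
ee_rot: [0.371, 0.928, 0.0, 0.0]
ft_force: [0.7, 0.6, 4.4]
grip_width: 0.147
clock: 5.9
position: [0.5982, -0.1519, 0.136]
ee_rot: [0.374, 0.928, 0.0, 0.0]
ft_force: [1.0, 0.9, 5.3]
grip_width: 0.149
[[-7.210e-01  6.930e-01  5.000e-04  5.982e-01]
 [ 6.930e-01  7.210e-01  1.000e-04 -1.519e-01]
 [-3.000e-04  5.000e-04 -1.000e+00  1.360e-01]
 [ 0.000e+00  0.000e+00  0.000e+00  1.000e+00]] 0.8052110154419133 [1.03679325 0.66895475 5.10224491] [ 0.33531372 -0.14254601 -0.02745701]
```

View pics/w5.png

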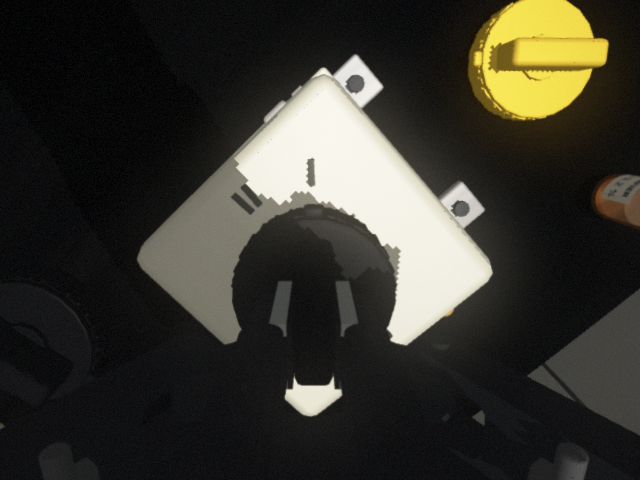

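View pics/s5.png

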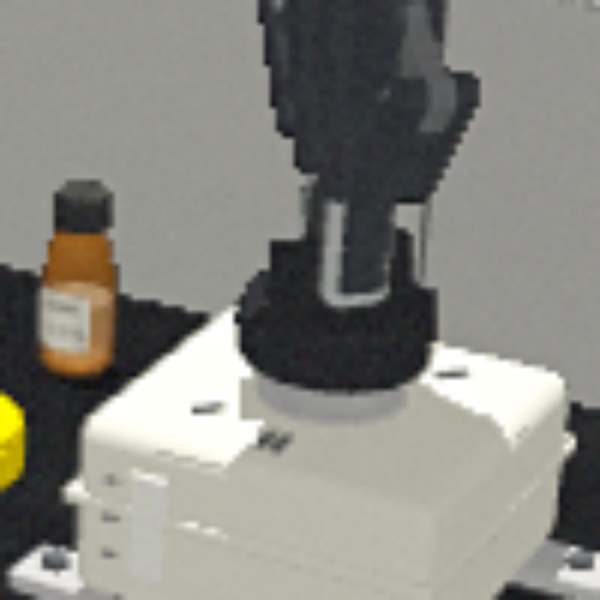

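```bash
python3 -m crank '[[-1,[0,0,0.04],[0,0,0]],[-1,[0,0,0.04],[0,0,0]],[-1,[0,0,0],[0,0,0]],[-1,[0,0,0],[0,0,0]],[-1,[0,0,0],[0,0,0]]]'
python3 - <<'E'
from h import *
T=tcp();o=manip.get_obs();print(T[:3,3],np.arctan2(T[1,1],T[0,1]),o['ft_force'],o['torque'])
cv2.imwrite('pics/s6.png',cv2.resize(manip.camera('scene')[180:280,330:430],None,fx=6,fy=6))
E
```

```text
clock: 6.5
position: [0.5982, -0.1519, 0.1301]
ee_rot: [0.374, 0.928, 0.0, 0.0]
ft_force: [-1.5, 2.9, 10.2]
grip_width: 0.148
[ 0.59824981 -0.1518811   0.13013432] 0.8052319728629739 [-1.48043465  2.92858306 10.23172636] [0.4151066  0.31721753 0.02851859]
```

View pics/s6.png

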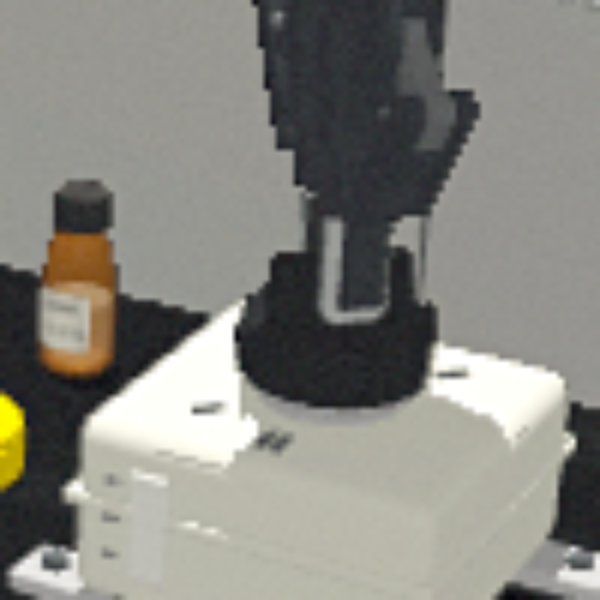

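```bash
python3 -m crank '[[-1,[0,0,0.015],[0,0,0]],[-1,[0,0,0],[0,0,-0.13]],[-1,[0,0,0],[0,0,-0.13]],[-1,[0,0,0],[0,0,-0.13]],[-1,[0,0,0],[0,0,-0.13]]]'
python3 - <<'E'
from h import *
T=tcp();o=manip.get_obs();print(T[:3,3],np.arctan2(T[1,1],T[0,1]),o['ft_force'],o['torque'])
E
```

```text
clock: 7.05
position: [0.5989, -0.1523, 0.13]
ee_rot: [0.176, 0.984, 0.0, 0.001]
ft_force: [-1.4, 1.1, 15.7]
grip_width: 0.148
[ 0.59886827 -0.15230633  0.12997229] 1.2175409598842615 [-1.4018021   1.05514142 15.70601204] [ 0.22753891  0.45624644 -0.12664997]
```

```bash
python3 -m crank '[[-1,[0,0,0],[0,0,-0.13]],[-1,[0,0,0],[0,0,-0.13]],[-1,[0,0,0],[0,0,-0.13]],[-1,[0,0,0],[0,0,0]],[-1,[0,0,0],[0,0,0]]]'
python3 - <<'E'
from h import *
T=tcp();o=manip.get_obs();print(T[:3,3],np.arctan2(T[1,1],T[0,1]),o['ft_force'],o['torque'])
cv2.imwrite('pics/t7.png',cv2.resize(manip.camera('top')[150:270,310:430],None,fx=5,fy=5,interpolation=2))
cv2.imwrite('pics/w7.png',manip.camera('wrist'))
E
```

```text
clock: 7.55
position: [0.599, -0.1525, 0.13]
ee_rot: [0.025, 1.0, -0.0, 0.002]
ft_force: [-1.2, 0.6, 15.4]
grip_width: 0.147
[ 0.59897196 -0.15251325  0.1299941 ] 1.5198782548893481 [-1.22580957  0.58393655 15.35494691] [0.00205433 0.30195694 0.06368721]
```

View pics/w7.png

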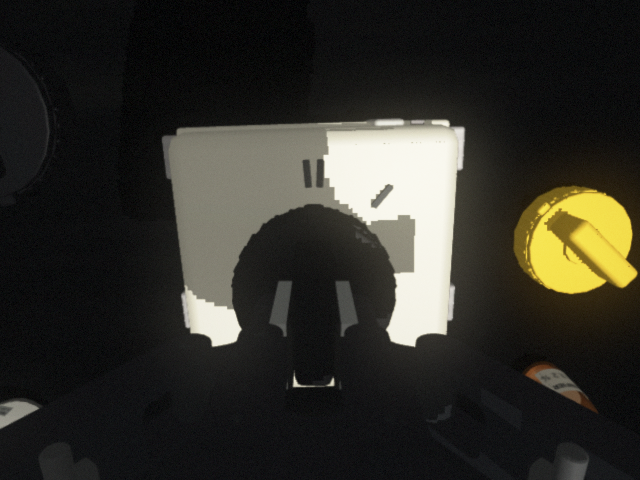

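```bash
python3 -m crank '[[-1,[0,0,-0.04],[0,0,0]],[-1,[0,0,-0.06],[0,0,0]],[-1,[0,0,-0.1],[0,0,0]],[-1,[0,0,-0.2],[0,0,0]],[-1,[0,0,-0.3],[0,0,0]]]'
python3 -m crank '[[-1,[0,0,-0.4],[0,0,0]],[-1,[0,0,-0.3],[0,0,0]],[-1,[0,0,0],[0,0,0]],[-1,[0,0,0],[0,0,0]],[-1,[0,0,0],[0,0,0]]]'
python3 - <<'E'
from h import *
T=tcp();o=manip.get_obs();print(T[:3,3],np.arctan2(T[1,1],T[0,1]),o['ft_force'],o['torque'])
cv2.imwrite('pics/s8.png',manip.camera('scene'))
plan([.5635,.1863,.2],None,8)
E
```

```text
clock: 8.15
position: [0.5963, -0.1518, 0.1827]
ee_rot: [0.025, 1.0, 0.0, -0.002]
ft_force: [0.2, 0.1, -0.4]
grip_width: 0.148
clock: 8.65
position: [0.5971, -0.1518, 0.2385]
ee_rot: [0.024, 1.0, 0.0, -0.001]
ft_force: [-0.2, -0.1, -0.1]
grip_width: 0.149
[ 0.59708256 -0.15183571  0.23849155] 1.5218019348213605 [-0.17499942 -0.08299061 -0.12463896] [ 0.04510758  0.0001287  -0.01543346]
[0.078, 0.525, 0.06] [0.0, 0.0, 0.0] mm 42.7
[0.078, 0.525, 0.06] [0.0, 0.0, 0.0] mm 42.7
[0.078, 0.525, 0.06] [0.0, 0.0, 0.0] mm 42.7
[0.078, 0.525, 0.06] [0.0, 0.0, 0.0] mm 42.7
[0.078, 0.525, 0.06] [0.0, 0.0, 0.0] mm 42.7
[0.078, 0.525, 0.06] [0.0, 0.0, 0.0] mm 42.7
[0.078, 0.525, 0.06] [0.0, 0.0, 0.0] mm 42.7
[0.078, 0.525, 0.06] [0.0, 0.0, 0.0] mm 42.7
```

View pics/s8.png

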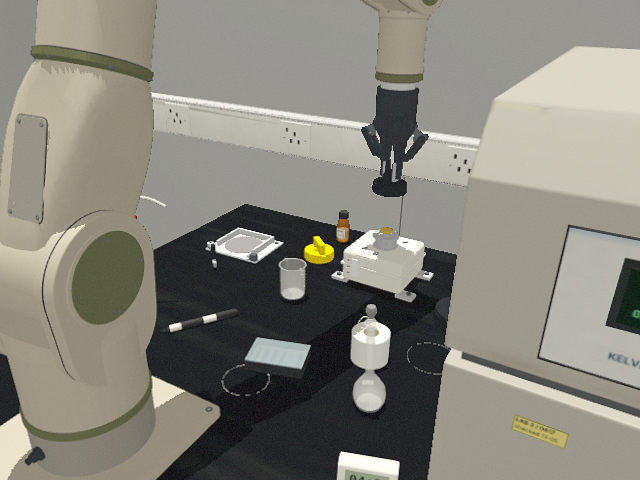

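```bash
python3 -m crank '[[-1,[0.078,0.525,0],[0,0,0]],[-1,[0.078,0.525,0],[0,0,0]],[-1,[0.078,0.525,0],[0,0,0]],[-1,[0.078,0.525,0],[0,0,0]],[-1,[0.078,0.525,0.1],[0,0,0]]]'
python3 -m crank '[[-1,[0.078,0.525,0.2],[0,0,0]],[-1,[0.078,0.525,0.2],[0,0,0]],[-1,[0.078,0.525,0.3],[0,0,0]],[-1,[0,0,0.3],[0,0,0]],[-1,[0,0,0],[0,0,0]]]'
python3 - <<'E'
from h import *
T=tcp();o=manip.get_obs();print(T[:3,3],np.arctan2(T[1,1],T[0,1]),o['ft_force'],o['torque'])
np.save('T9.npy',T)
cv2.imwrite('pics/w9.png',manip.camera('wrist'))
cv2.imwrite('pics/s9.png',cv2.resize(manip.camera('scene')[150:300,170:370],None,fx=4,fy=4))
plan([.563,.1863,.057],1.57,5)
E
```

```text
clock: 9.2
position: [0.5765, 0.0609, 0.232]
ee_rot: [0.024, 1.0, 0.0, 0.0]
ft_force: [1.0, 0.3, -0.9]
grip_width: 0.147
clock: 9.7
position: [0.5614, 0.1864, 0.1477]
ee_rot: [0.023, 1.0, -0.002, -0.003]
ft_force: [0.3, -1.3, -0.8]
grip_width: 0.148
[0.56144505 0.18635938 0.14774153] 1.5247679049464744 [ 0.26989818 -1.26203874 -0.84206115] [-0.08465951  0.00337753  0.01183559]
[0.003, 0.004, 0.237] [-0.0, -0.0, -0.012] mm 19.0
[0.003, 0.004, 0.237] [-0.0, -0.0, -0.012] mm 19.0
[0.003, 0.004, 0.237] [-0.0, -0.0, -0.012] mm 19.0
[0.003, 0.004, 0.237] [-0.0, -0.0, -0.012] mm 19.0
[0.003, 0.004, 0.237] [-0.0, -0.0, -0.012] mm 19.0
```

View pics/w9.png

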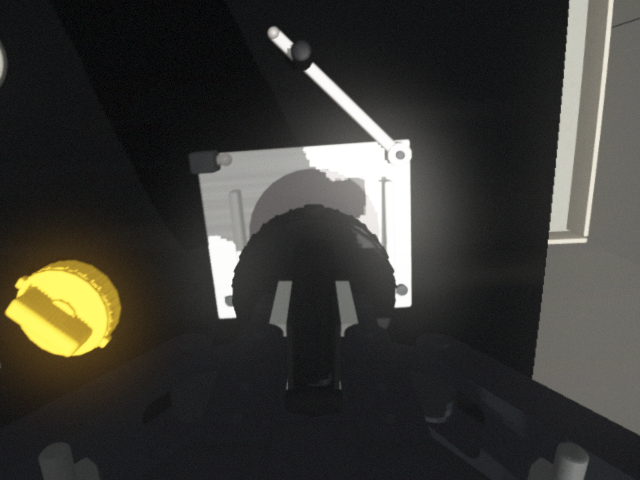

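View pics/s9.png

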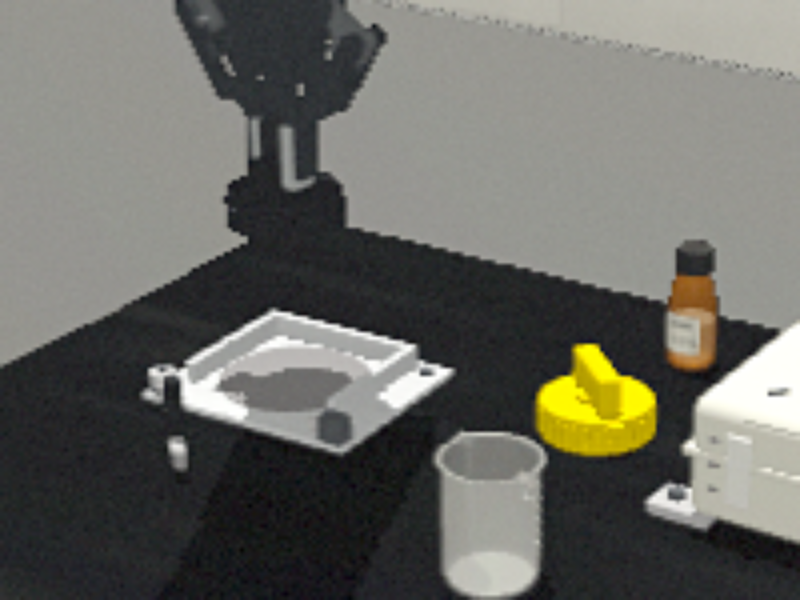

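```bash
python3 - <<'E'
from h import *
T=np.load('T9.npy')
for n,p,z in [('hinge',(399,154),.017),('knob',(301,50),.05),('discL',(250,228),.005),('discR',(380,228),.005),('discT',(315,168),.005)]: print(n,onz('wrist',p,z,T).round(4))
E
python3 -m crank '[[-1,[0,0,0.237],[0,0,-0.012]],[-1,[0,0,0.237],[0,0,-0.012]],[-1,[0,0,0.237],[0,0,-0.012]],[-1,[0,0,0.237],[0,0,-0.012]],[-1,[0,0,0.15],[0,0,-0.012]]]'
```

```text
hinge [0.5135 0.2404 0.017 ]
knob [0.457  0.1842 0.05  ]
discL [0.5589 0.1429 0.005 ]
discR [0.5629 0.2303 0.005 ]
discT [0.5209 0.1884 0.005 ]
clock: 10.3
position: [0.565, 0.1845, 0.0644]
ee_rot: [0.002, 1.0, -0.0, 0.0]
ft_force: [0.1, 0.4, -0.6]
grip_width: 0.151
```

```bash
python3 -m crank '[[-1,[0,0.02,0.06],[0,0,0]],[-1,[0,0,0.05],[0,0,0]],[-1,[0,0,0.04],[0,0,0]],[-1,[0,0,0.02],[0,0,0]],[-1,[0,0,0],[0,0,0]]]'
```

```text
clock: 10.8
position: [0.5643, 0.1876, 0.0509]
ee_rot: [0.001, 1.0, 0.0, 0.0]
ft_force: [0.7, 0.3, -0.8]
grip_width: 0.147
```

```bash
python3 -m crank '[[-1,[0,0,0.01],[0,0,0]],[-1,[0,0,0.01],[0,0,0]],[-1,[0,0,0],[0,0,0]],[-1,[0,0,0],[0,0,0]],[-1,[0,0,0],[0,0,0]]]'
```

```text
clock: 11.3
position: [0.5646, 0.1878, 0.05]
ee_rot: [0.001, 1.0, 0.0, 0.0]
ft_force: [-1.6, -0.2, 6.9]
grip_width: 0.148
```

```bash
python3 -m crank '[[-0.5,[0,0,-0.01],[0,0,0]],[-0.4,[0,0,0],[0,0,0]],[-0.3,[0,0,0],[0,0,0]],[-0.2,[0,0,0],[0,0,0]],[-0.2,[0,0,0],[0,0,0]]]'
python3 -m crank '[[-0.2,[0,0,-0.2],[0,0,0]],[-0.2,[0,0,-0.3],[0,0,0]],[-0.2,[0,0,-0.5],[0,0,0]],[-0.2,[0,0,-0.5],[0,0,0]],[-0.2,[0,0,0],[0,0,0]]]'
python3 - <<'E'
from h import *
T=tcp();np.save('T10.npy',T);print(T.round(4))
cv2.imwrite('pics/w10.png',manip.camera('wrist'))
cv2.imwrite('pics/s10.png',cv2.resize(manip.camera('scene')[200:300,190:310],None,fx=6,fy=6))
E
```

```text
clock: 11.8
position: [0.5642, 0.1876, 0.0498]
ee_rot: [0.001, 1.0, 0.0, -0.0]
ft_force: [-0.6, 0.8, 0.6]
grip_width: 0.401
clock: 12.3
position: [0.5671, 0.1885, 0.1772]
ee_rot: [0.001, 1.0, 0.002, 0.005]
ft_force: [0.4, -0.4, 0.9]
grip_width: 0.401
[[-1.      0.0014  0.0094  0.5671]
 [ 0.0015  1.      0.0042  0.1885]
 [-0.0094  0.0043 -0.9999  0.1772]
 [ 0.      0.      0.      1.    ]]
```

View pics/w10.png

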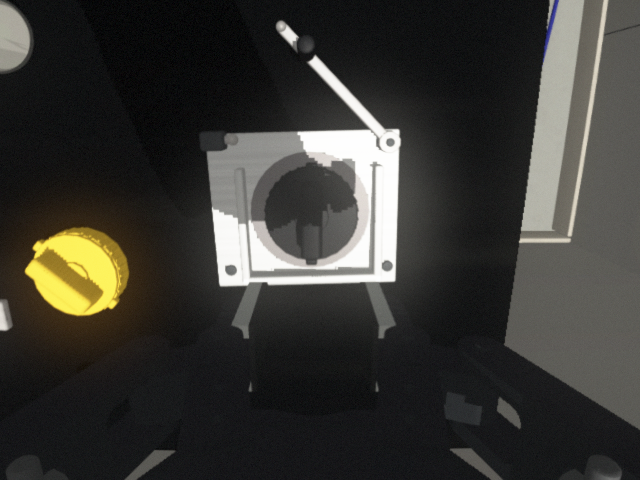

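View pics/s10.png

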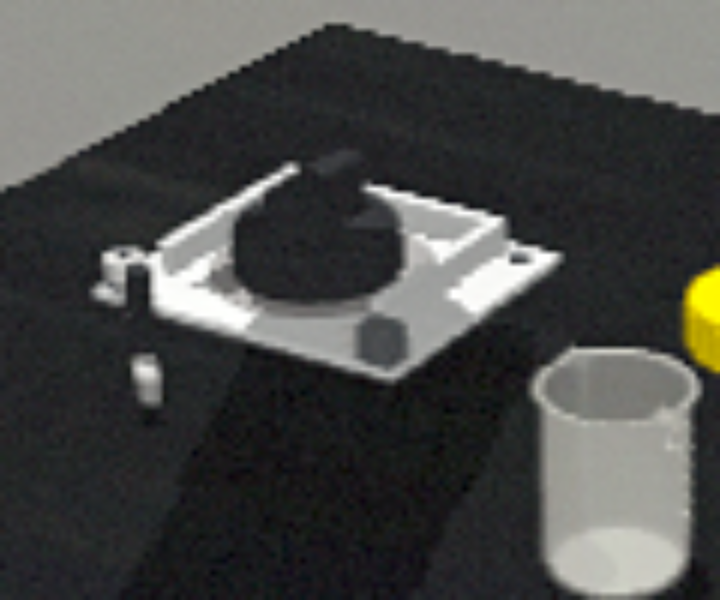

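```bash
python3 -m crank '[[-1,[0,0,0],[0,0,0.182]],[-1,[0,0,0],[0,0,0.182]],[-1,[0,0,0],[0,0,0.182]],[-1,[0,0,0],[0,0,0.182]],[-1,[0,0,0],[0,0,0.182]]]' 40
python3 -m crank '[[-1,[0,0,0],[0,0,0.182]],[-1,[0,0,0],[0,0,0.182]],[-1,[0,0,0],[0,0,0.182]],[-1,[0,0,0],[0,0,0.182]],[-1,[0,0,0],[0,0,0.182]]]'
python3 -m crank '[[-1,[0,0,0],[0,0,0.182]],[-1,[0,0,0],[0,0,0]],[-1,[0,0,0],[0,0,0]],[-1,[0,0,0],[0,0,0]],[-1,[0,0,0],[0,0,0]]]'
python3 - <<'E'
from h import *
T=tcp();np.save('T11.npy',T);print(T.round(4),manip.get_obs()['joint_pos'])
cv2.imwrite('pics/w11.png',manip.camera('wrist'))
plan([.425,.184,.10],0,5)
E
```

```text
clock: 12.9
position: [0.5635, 0.1873, 0.1688]
ee_rot: [0.353, 0.936, -0.001, -0.001]
ft_force: [0.9, 0.7, 0.8]
grip_width: -0.001
clock: 13.4
position: [0.5636, 0.1873, 0.1689]
ee_rot: [0.658, 0.753, -0.001, -0.0]
ft_force: [-0.2, 0.3, -1.0]
grip_width: 0.001
clock: 13.9
position: [0.5642, 0.1875, 0.1697]
ee_rot: [0.707, 0.707, -0.0, -0.0]
ft_force: [-0.4, 0.1, 0.7]
grip_width: -0.002
[[ 7.000e-04  1.000e+00 -3.000e-04  5.642e-01]
 [ 1.000e+00 -7.000e-04 -0.000e+00  1.875e-01]
 [-0.000e+00 -3.000e-04 -1.000e+00  1.697e-01]
 [ 0.000e+00  0.000e+00  0.000e+00  1.000e+00]] [-0.70077907  0.33267732  0.37029433  1.66959718 -0.12914166  1.16368732
 -0.2983766 ]
[-0.009, -0.348, 0.175] [-0.0, -0.0, -0.0] mm 31.1
[-0.009, -0.348, 0.175] [-0.0, -0.0, -0.0] mm 31.1
[-0.009, -0.348, 0.175] [-0.0, -0.0, -0.0] mm 31.1
[-0.009, -0.348, 0.175] [-0.0, -0.0, -0.0] mm 31.1
[-0.009, -0.348, 0.175] [-0.0, -0.0, -0.0] mm 31.1
```

View pics/w11.png

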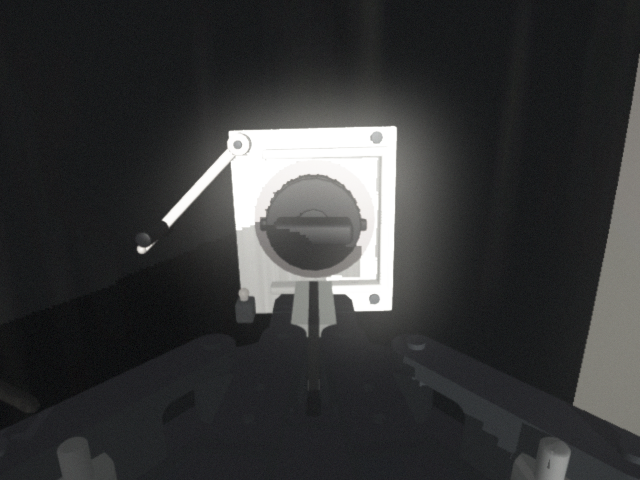

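```bash
python3 -m crank '[[-1,[-0.01,-0.348,0.1],[0,0,0]],[-1,[-0.01,-0.348,0.1],[0,0,0]],[-1,[-0.01,-0.348,0.2],[0,0,0]],[-1,[-0.01,-0.348,0.2],[0,0,0]],[-1,[-0.01,-0.348,0.3],[0,0,0]]]'
python3 -m crank '[[-1,[0,0,0.3],[0,0,0]],[-1,[0,0,0.25],[0,0,0]],[-1,[0,0,0.1],[0,0,0]],[-1,[0,0,0],[0,0,0]],[-1,[0,0,0],[0,0,0]]]'
python3 - <<'E'
from h import *
T=tcp();np.save('T12.npy',T);print(T.round(4),manip.get_obs()['joint_pos'],manip.get_obs()['ft_force'])
cv2.imwrite('pics/w12.png',manip.camera('wrist'))
cv2.imwrite('pics/s12.png',cv2.resize(manip.camera('scene')[180:300,160:310],None,fx=5,fy=5))
E
```

```text
clock: 14.45
position: [0.4245, 0.1842, 0.0981]
ee_rot: [0.708, 0.707, 0.001, 0.0]
ft_force: [0.6, 0.7, -0.0]
grip_width: 0.001
clock: 14.95
position: [0.4256, 0.1841, 0.0466]
ee_rot: [0.708, 0.706, 0.0, 0.0]
ft_force: [0.1, 0.6, -0.2]
grip_width: -0.001
[[ 2.600e-03  1.000e+00  7.000e-04  4.256e-01]
 [ 1.000e+00 -2.600e-03  4.000e-04  1.841e-01]
 [ 4.000e-04  7.000e-04 -1.000e+00  4.660e-02]
 [ 0.000e+00  0.000e+00  0.000e+00  1.000e+00]] [-0.80012935  0.2210844   0.31899996  2.10107493 -0.09321476  0.83158928
 -0.42818584] [ 0.06553008  0.61360836 -0.16486304]
```

View pics/w12.png

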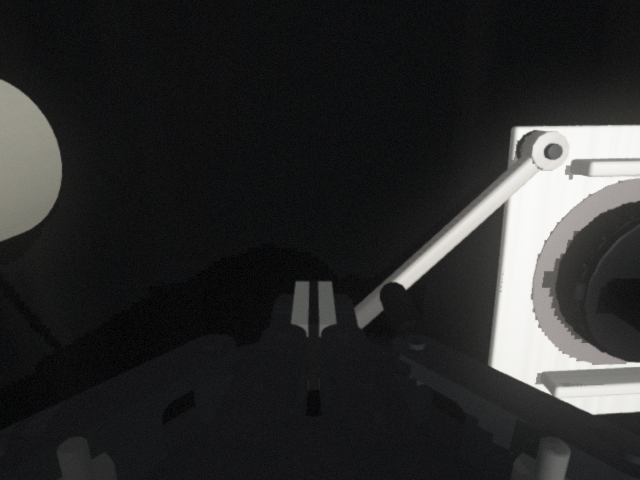

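View pics/s12.png

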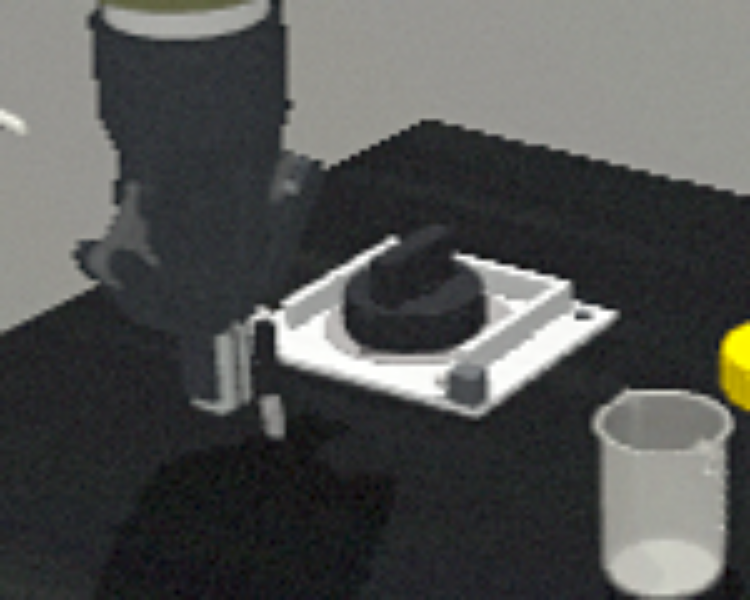

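```bash
python3 -m crank '[[-1,[0,0.06,0],[0,0,0]],[-1,[-0.03,0.06,0],[0,0,0]],[-1,[-0.03,0.06,0],[0,0,0]],[-1,[-0.035,0.06,0],[0,0,0]],[-1,[-0.03,0.06,0],[0,0,0]]]'
python3 -m crank '[[-1,[-0.03,0.06,0],[0,0,0]],[-1,[-0.03,0.06,0],[0,0,0]],[-1,[-0.03,0.06,0],[0,0,0]],[-1,[-0.025,0.06,0],[0,0,0]],[-1,[-0.02,0.06,0],[0,0,0]]]'
python3 - <<'E'
from h import *
T=tcp();print(T[:3,3].round(4),manip.get_obs()['ft_force'])
cv2.imwrite('pics/w13.png',manip.camera('wrist'))
E
```

```text
clock: 15.55
position: [0.4494, 0.1734, 0.0458]
ee_rot: [0.708, 0.706, -0.0, -0.0]
ft_force: [-1.7, -0.5, -0.1]
grip_width: 0.001
clock: 16.05
position: [0.4734, 0.1629, 0.0459]
ee_rot: [0.708, 0.706, 0.0, 0.0]
ft_force: [-0.2, 0.1, -0.1]
grip_width: -0.0
[0.4734 0.1629 0.0459] [-0.17201506  0.0561984  -0.10318464]
```

View pics/w13.png

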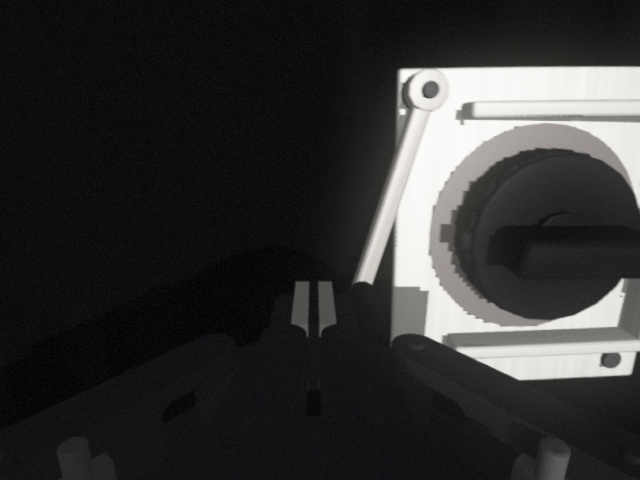

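Bar is closing ahead of the finger (hinge at 430,88, knob around 365,290). Continue to the catch.

```bash
python3 -m crank '[[-1,[-0.01,0.06,0],[0,0,0]],[-1,[-0.01,0.06,0],[0,0,0]],[-1,[0,0.05,0],[0,0,0]],[-1,[0,0.04,0],[0,0,0]],[-1,[0,0.03,0],[0,0,0]]]'
python3 - <<'E'
from h import *
T=tcp();print(T[:3,3].round(4),manip.get_obs()['ft_force'])
E
```

```text
clock: 16.6
position: [0.4918, 0.1612, 0.0457]
ee_rot: [0.708, 0.706, -0.001, -0.0]
ft_force: [-4.4, -1.4, 1.1]
grip_width: 0.002
[0.4918 0.1612 0.0457] [-4.44455361 -1.37291284  1.11573008]
```

```bash
python3 -m crank '[[-1,[0,0.03,0],[0,0,0]],[-1,[0,0.025,0],[0,0,0]],[-1,[0,0.02,0],[0,0,0]],[-1,[0,0,0],[0,0,0]],[-1,[0,0,0],[0,0,0]]]'
python3 - <<'E'
from h import *
T=tcp();print(T[:3,3].round(4),manip.get_obs()['ft_force'])
cv2.imwrite('pics/w14.png',manip.camera('wrist'))
E
```

```text
clock: 17.1
position: [0.4974, 0.1614, 0.0457]
ee_rot: [0.708, 0.706, -0.001, -0.001]
ft_force: [-5.5, -0.7, 4.4]
grip_width: 0.0
[0.4974 0.1614 0.0457] [-5.49946983 -0.73927847  4.40041054]
```

View pics/w14.png

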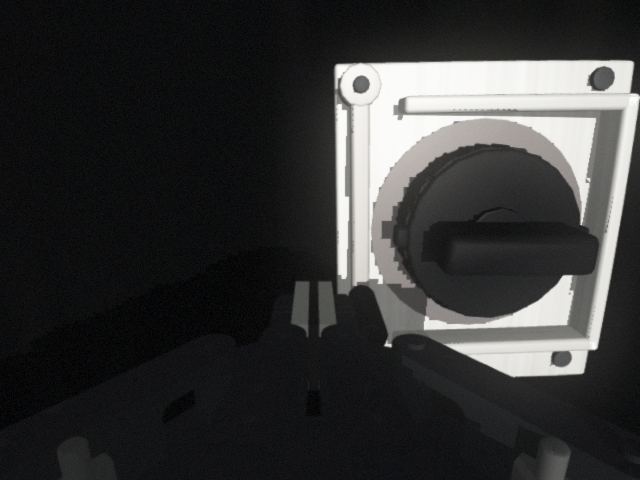

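```bash
python3 -m crank '[[-1,[0,0.02,0],[0,0,0]],[-1,[0,0.02,0],[0,0,0]],[-1,[0,0,0],[0,0,0]],[-1,[0,0,0],[0,0,0]],[-1,[0,0,0],[0,0,0]]]'
python3 - <<'E'
from h import *
print(manip.get_obs()['ft_force'],tcp()[:3,3])
E
```

```text
clock: 17.65
position: [0.4981, 0.1613, 0.0453]
ee_rot: [0.708, 0.706, -0.003, -0.002]
ft_force: [-18.4, -1.8, 12.7]
grip_width: 0.003
[-18.36638392  -1.77391504  12.73127914] [0.49814455 0.16131548 0.04529332]
```

Force climbs without travel, so the bar is against its stop. I'll back off and look from above and from the scene camera.

```bash
python3 -m crank '[[-1,[0,-0.2,0],[0,0,0]],[-1,[0,-0.3,0],[0,0,0]],[-1,[0,-0.2,-0.3],[0,0,0]],[-1,[0,0,-0.5],[0,0,0]],[-1,[0,0,-0.5],[0,0,0]]]'
python3 -m crank '[[-1,[0,0.1,-0.5],[0,0,0]],[-1,[0,0.1,-0.4],[0,0,0]],[-1,[0,0,0],[0,0,0]],[-1,[0,0,0],[0,0,0]],[-1,[0,0,0],[0,0,0]]]'
python3 - <<'E'
from h import *
T=tcp();np.save('T15.npy',T);print(T[:3,3].round(4),manip.get_obs()['ft_force'])
cv2.imwrite('pics/w15.png',manip.camera('wrist'))
cv2.imwrite('pics/s15.png',manip.camera('scene'))
cv2.imwrite('pics/t15.png',manip.camera('top'))
E
```

```text
clock: 18.15
position: [0.4449, 0.1615, 0.1511]
ee_rot: [0.708, 0.706, -0.0, 0.0]
ft_force: [1.6, 0.8, -0.4]
grip_width: -0.001
clock: 18.65
position: [0.4608, 0.1614, 0.2208]
ee_rot: [0.708, 0.706, -0.001, -0.0]
ft_force: [0.2, -0.3, -0.3]
grip_width: 0.002
[0.4608 0.1614 0.2208] [ 0.23572405 -0.25988182 -0.32165616]
```

View pics/w15.png

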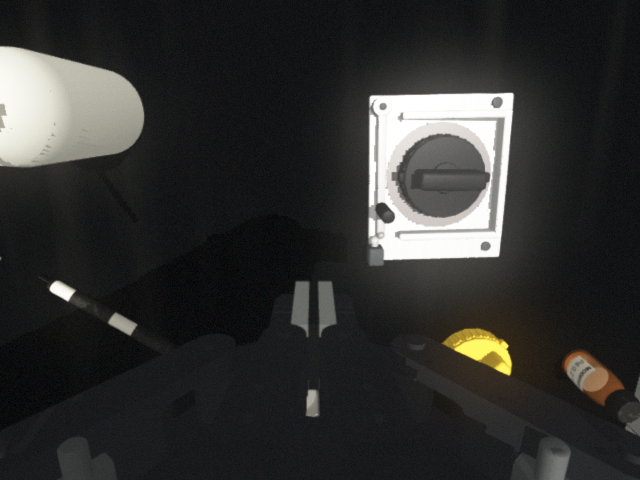

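View pics/s15.png

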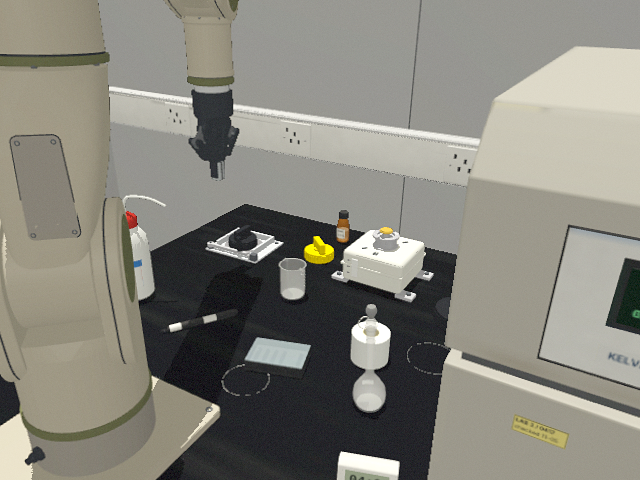

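Run:
```python
import cv2
t=cv2.imread('pics/w15.png')
cv2.imwrite('pics/c15.png',cv2.resize(t[85:275,355:525],None,fx=3.15,fy=3.15,interpolation=2))
```

```text
(no output)
```

View pics/c15.png

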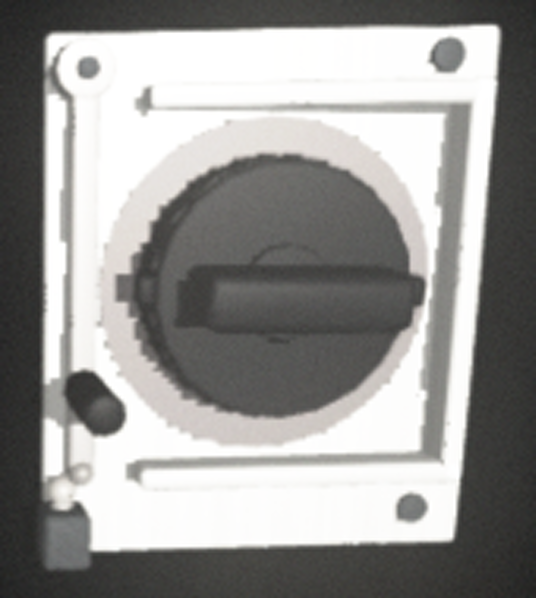

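Run:
```python
from h import *
T=np.load('T15.npy')
c=lambda x,y:(355+x/3.15-.4,85+y/3.15-.4)
P={n:onz('wrist',c(*p),z,T) for n,p,z in [('hinge',(88,67),.017),('barT',(87,110),.0165),('barE',(82,460),.0165),('plBL',(47,35),.005),('plBRc',(44,545),.005),('wallBk_T',(497,30),.018),('wallBk_B',(455,540),.005),('sideT1',(152,105),.018),('sideT2',(440,98),.018),('sideB1',(145,462),.018),('sideB2',(440,460),.018),('capdisc',(284,286),.025),('knob',(103,413),.05)]}
for k,v in P.items(): print(k,v.round(4))
f=lambda a,b:np.arctan2(*(P[b]-P[a])[[0,1]]*np.array([1,-1]))
print('bar from -y',f('barT','barE'),'hinge-knob',f('hinge','knob'),'plate edge',f('plBL','plBRc'))
d=P['sideT2']-P['sideT1'];print('yaw top wall',np.arctan2(d[1],d[0]));d=P['sideB2']-P['sideB1'];print('yaw bot wall',np.arctan2(d[1],d[0]))
t=cv2.imread('pics/t15.png');cv2.imwrite('pics/c16.png',cv2.resize(t[190:310,150:270],None,fx=5,fy=5,interpolation=2))
```

```text
hinge [0.5136 0.2412 0.017 ]
barT [0.5138 0.231  0.0165]
barE [0.5161 0.1418 0.0165]
plBL [0.5049 0.2495 0.005 ]
plBRc [0.5085 0.1143 0.005 ]
wallBk_T [0.6135 0.2506 0.018 ]
wallBk_B [0.6242 0.1153 0.005 ]
sideT1 [0.5295 0.2322 0.018 ]
sideT2 [0.601  0.2343 0.018 ]
sideB1 [0.5325 0.1416 0.018 ]
sideB2 [0.6111 0.1419 0.018 ]
capdisc [0.5633 0.1887 0.025 ]
knob [0.5148 0.162  0.05  ]
bar from -y 0.025159299004153084 hinge-knob 0.014924393851651495 plate edge 0.02600845307944121
yaw top wall 0.029524383956549174
yaw bot wall 0.004512981245250414
```

View pics/c16.png

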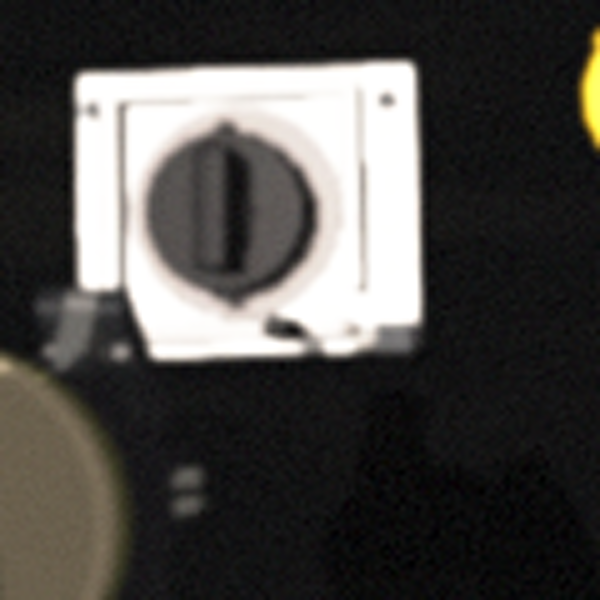

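```bash
python3 -c "
from workcell import manip
print(manip.hand_in(), manip.get_obs()['clock'])"
```

```text
the job is handed in; nothing more can be done
the job is handed in; nothing more can be done
```

The cap is off the tank and stands upright in the holder, with the keeper bar shut in its catch. I handed the job in after about 19 s of the 62 s allowed; no verdict was reported.

- **Cap removal:** I turned the cap anticlockwise without pressing to an angle of about -0.75 rad and held it there. I then pressed it about 6 mm (10 to 16 N on the wrist), turned on to about -0.03 rad in line with the double mark, and lifted it clear.
- **Placing and keeper:** I set the cap down with the bar still open. I then pushed the keeper handle shut with closed fingers until the force rose to 18 N with no further travel.
- **Final cap and keeper positions:** In the last wrist picture the cap is about 2 mm from the middle of the holder. The bar is parallel to the holder's front edge within about 0.01 rad, and the handle is within 1 mm of its shut position.
- **Clearances:** The arm had backed off with no contact force. The beaker, dropper bottle and film roll look to be where they started, judged by eye in the scene view only.
- **Disagreement in the checks:** The holder's yaw came out between 0.005 and 0.03 rad depending on which edge I measured. That is too small to matter, because an uncaught bar would stand 0.08 rad or more open.

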